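Dial in the coffee grinder and lock the setting

TASK

The coffee grinder was left unlocked at too coarse a setting: with a fingertip, push the lobes of its grind wheel clockwise (seen from above) until the wheel's bright pointer has clicked into line with the index bar in front of the bean hopper, without running past it. Then push the lock slide beside the wheel fully home, so that its nose sits between two lobes. Push gently, grip and lift nothing, and leave the tamper, the cup and the jar where they stand.

Things in the scene. Friction and masses are not known exactly. Their poses are not given: they have to be found in the camera images.
- grinder: Grey electric coffee grinder, fixed, 250 x 160 mm. Origin: centre of its underside on the counter; its x axis points from its front (spout) to its back (bean hopper), z up. Flat top deck 170 mm above the counter, x = -117 to +125 mm, y = -80 to +80 mm. The black grind wheel lies at the front of the deck and hangs 21 mm over the front face; nothing is above the wheel and the lock slide.
- hopper_top (a point): Centre of the top of the lid knob of the round bean hopper behind the wheel, 291 mm above the counter, at the grinder's x = +72 mm, y = 0. The hopper is 116 mm across, so its front is at x = +14 mm. Fixed; keep clear of it.
- wheel_axis (a point): Fixed point on the wheel's vertical axis, level with its top face (190 mm above the counter), at the grinder's x = -75, y = +18 mm; axes as the grinder's. The wheel is 16 mm thick (174 to 190 mm): a disc of 49.5 mm radius with 8 lobes 45 degrees apart, 10.5 to 12 mm wide, their ends 63.5 mm from the axis; gaps 32 mm wide at the outside. A steel cap in its middle is 8 mm high.
- front_gap (a point): Fixed point at the wheel's outer circle, 63.5 mm from the axis along the grinder's -x, level with the wheel's top face. At every click the middle of a gap between two lobes faces this point (the lobes stand 22.5 degrees either side of it), and likewise at each 45 degrees round the wheel. There is no deck below the wheel here, but free air.
- pointer_tip (a point): Outer end of the raised steel pointer bar on the wheel's top face, 42.5 mm from the axis; the bar runs radially, 20 mm long, 5 mm wide. It turns with the wheel.
- index_mark (a point): Fixed: the wheel end of the black index bar on the deck between wheel and hopper, 66 mm from the wheel axis along the grinder's +x, given level with the wheel's top face. The setting is right when the pointer bar points straight at it. The larger dot beside it marks the coarser neighbouring click, the smaller dot the finer one.
- grind_wheel (a joint): Wheel angle, rad: 0 with the pointer at the index, negative if too coarse; grows clockwise seen from above (the wheel's front edge moves to the grinder's +y). A click is 0.785 (45 deg); it starts 2, 3 or 4 clicks coarse. A sprung detent needs about 5 N at a lobe; past half-way it snaps on to the next click by itself, before that it springs back. It turns both ways, with stops at -3.9 and 1.2.
- grind_lock (a joint): Travel of the lock slide, m: 0 to 0.003 at the start (open, clear of the wheel), 0.018 fully home. It slides along the grinder's +y, stays where it is left, and takes about 2 N. Off a click its nose meets a lobe instead of a gap and cannot go home.
- lock_tab (a point): Upper edge, centre, of the outer (-y) face of the lock slide's upright black thumb tab, 206 mm above the counter, at the grinder's x = -75, y = -78 mm when open. The tab is 24 mm wide (x), 10 mm thick (y) and stands free from 182 to 206 mm above the counter; the bar and rails below it are lower. Push this face towards +y. It moves with the slide.
- tamper: Loose steel coffee tamper standing on its 58 mm base, 88 mm high, origin at the centre of its underside. Bystander.
- espresso_cup_2: Loose purple espresso cup with a handle, 65 x 94 x 52 mm, origin at the centre of its underside. Bystander.
- small_jar: Loose jar with a lid, 65 mm across, 86 mm high, origin at the centre of its underside. Bystander.

How it is judged:
By the outcome, as a careful person would: the job done as asked, in the order asked, and still so for the second after the job is handed in, with the robot touching nothing.
It also fails if it takes over 64 s, if anything falls off the work surface, if the arm or the gripper's body presses on something with over 40 N, if the wrist force passes 120 N, or if a joint passes its speed limit or range.

ROBOT

A 6-joint arm with a two-finger parallel gripper is mounted at the origin on a cart in front of the work surface, level with it; the furniture and walls round the work are solid. World frame = base frame: x ahead of the robot, y to its left, z up, the work surface at z = 0. Lengths are in m, angles in rad, forces in N, time in s.
With the tool pointing down it reaches from about 0.225 to 0.875 m from the base axis. Payload 3.4 kg.
Tool frame: the origin (TCP) lies at the very end of the fingers, on their centre line; the grasp point (between the pads) lies 19 mm behind it; z points along the fingers, x is the direction in which the jaws open and shut, and the axes are right-handed (so a half turn about z gives the same grasp; the last joint's range is limited). The gripper opens to 85 mm and grips with 20 to 120 N. Pads are 22 mm wide; open, the fingers measure 114 mm over their backs; the gripper's body (76 mm by 85 mm) begins 54 mm behind the grasp point. The pads swing forward as they close: fully open they stand 13 mm farther back than shut.
Start: joints at [0.982, 0.276, 1.505, -0, 1.361, -0.121], TCP at [0.259, 0.513, 0.231] pointing down, gripper open.
Joint ranges: [-2.89, 2.89], [-0.75, 2.08], [0.22, 2.7], [-1.18, 4.32], [0.11, 2.71], [-2.7, 2.7]. Speed limits (rad/s): [2.57, 2.57, 3.14, 3.14, 3.14, 3.14].

INTERFACE

Orientations are given as a unit quaternion [w, x, y, z].
In Python, from rig import manip gives the robot as it stands.
- The arm moves only by the tool send_rows, never from a script. Its argument "increments" is a list of rows, each a list of 5 numbers: the opening, from 0 (shut) to 1 (fully open), then the shift along the tool's x, y, z in m, then the turn about the tool's z in rad. A call has 1 to 8 rows; each row shifts and turns the commanded pose from where the row before left it, along the tool's axes as they then stand; what a row does not reach is not made up. A row lasts 1/8 s, in which the tool goes at most 62.5 mm and 10.7 degrees, less where a joint would pass 70% of its speed; a pose out of reach is approached as far as the arm can. A call is refused whole if a number of a shift passes 0.0625 or a number of a turn 0.188, either way. A call with a gripper value outside its range is refused whole. The fingers move at their own pace and stop on an object; "squeeze" is the grip in N (left out, the last holds). Time passes only in rows, so rows that do not move let the fingers close. It gives the time, the measured TCP pose, the force and the opening at its end, in the units of the state.
- manip.get_state(): the state, without advancing time (a new reading comes with each control period).
- manip.get_image(name): name is "scene" or "top" or "wrist"; returns the picture (400x640x3 uint8, red, green, blue); there is no depth.
- manip.calibration(name): a dict with "fx", "fy", "cx", "cy" (pixels), "camera_from_world" (4x4, takes a point from world to camera coordinates). Camera axes: x right, y up, looking along -z (the intrinsics and any distortion apply to the point x, -y, -z); pixel columns grow to the right and rows downward; lengths in m; the calibration is good to about 2 mm. The wrist camera is an equidistant fisheye: a pixel r from the principal point sees the ray r / f radians off the axis. A picture is of the moment at which its call begins: read the wrist's pose just before it. calibration takes no time and is no camera call; for the wrist camera it gives the pose at the moment of the call.
- manip.sign_off(): hands the job in, once; it reports no verdict.
The state is a dict: "clock": time; "qpos": joint angles; "qd": joint speeds; "effort": joint torques, N m; "position": TCP position; "ee_rot": TCP orientation; "contact_force": force on the tool from outside, world axes, zero at the start; "moment": the same for the moment, N m; "width": finger opening in m.
Only numpy, scipy, OpenCV 4.12 (cv2) and the standard library are available. Lean on these libraries where they do the work, as an engineer would, in place of code of your own. Each camera call takes 0.05 s, during which the arm holds its last target.

## Working session

There is one attempt and no reset: what is moved stays moved. The work goes in short steps, Python scripts to look and compute and a tool call to move; the robot and the scene stay as the last step left them, time stands still between calls to the robot, and variables do not carry over. Pictures are saved under pics/ and viewed, and the job is handed in when it is done.

Besides the shell and the picture viewer there is one more tool, called as name(argument=value, ...) on one line, values as JSON. send_rows: Moves the arm, as the interface text tells. Its arguments: {"type":"object","properties":{"increments":{"type":"array","items":{"type":"array","items":{"type":"number"}}},"squeeze":{"type":"number"}},"required":["increments"]}

```bash
ls; mkdir -p pics; python3 - <<'E'
from rig import manip
import cv2,json
s=manip.get_state();print(s)
for n in ("scene","top","wrist"):
    c=manip.calibration(n);print(n,c)
    cv2.imwrite(f"pics/{n}0.png",cv2.cvtColor(manip.get_image(n),cv2.COLOR_RGB2BGR))
E
```

```text
pics
{'clock': 0.0, 'qpos': array([ 9.82000146e-01,  2.76592657e-01,  1.50615250e+00, -3.95176696e-06,
        1.36069271e+00, -1.20990159e-01]), 'qd': array([-0.00049877,  0.00076947, -0.00069958, -0.00126808, -0.00064062,
       -0.00023167]), 'effort': array([-1.34525420e-03, -4.16773868e+01, -2.45803320e+01, -5.58516222e-04,
        1.11068023e-02, -1.36103171e-06]), 'position': array([0.25898523, 0.51277206, 0.23043333]), 'ee_rot': array([ 3.86786353e-04,  8.51741493e-01,  5.23961428e-01, -8.37615838e-04]), 'contact_force': array([ 6.42253385e-05, -1.44624132e-01, -2.19012624e-01]), 'moment': array([ 0.06920997, -0.00071703,  0.07013798]), 'width': 0.08538790021209895}
scene {'fx': 433.98137338110604, 'fy': 433.98137338110604, 'cx': 323.468225184635, 'cy': 202.55347276108512, 'camera_from_world': array([[ 0.82253401, -0.56826463, -0.022652  , -0.44196589],
       [ 0.25291561,  0.32982692,  0.90953169, -0.32142911],
       [-0.50938345, -0.75384979,  0.41501686, -0.79410377],
       [ 0.        ,  0.        ,  0.        ,  1.        ]])}
top {'fx': 395.08652428754385, 'fy': 395.08652428754385, 'cx': 325.8539616961129, 'cy': 205.24261761920476, 'camera_from_world': array([[-9.17205761e-04, -9.99995909e-01, -2.70943945e-03,
         2.39450152e-02],
       [ 9.92731833e-01, -1.23660133e-03,  1.20341095e-01,
        -5.63410736e-01],
       [-1.20343953e-01, -2.57936925e-03,  9.92728905e-01,
        -1.27281951e+00],
       [ 0.00000000e+00,  0.00000000e+00,  0.00000000e+00,
         1.00000000e+00]])}
wrist {'fx': 309.70691628693146, 'fy': 309.70691628693146, 'cx': 313.21882113827735, 'cy': 200.6152528852978, 'camera_from_world': array([[ 0.45140482,  0.89231611, -0.00237789, -0.57434125],
       [-0.84619949,  0.42722667, -0.31847102,  0.04004281],
       [-0.28316092,  0.14577152,  0.94792962, -0.38038632],
       [ 0.        ,  0.        ,  0.        ,  1.        ]])}
```

View pics/scene0.png

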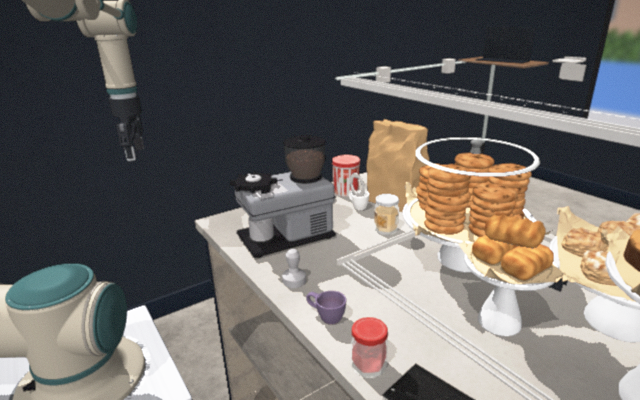

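View pics/top0.png

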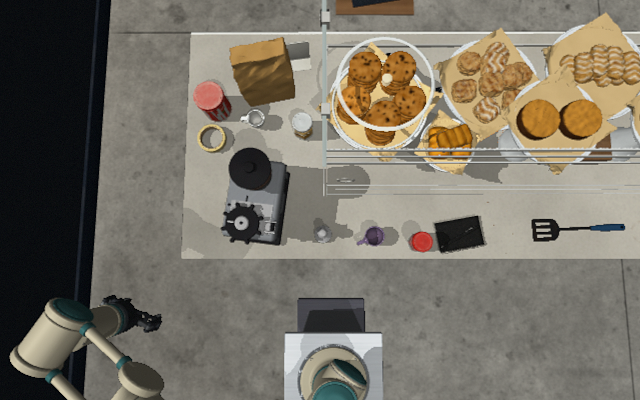

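View pics/wrist0.png

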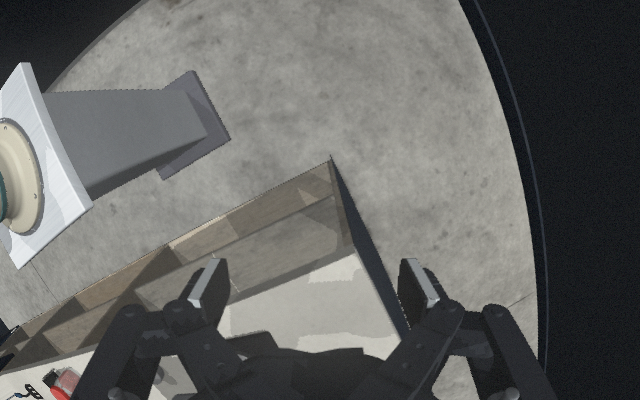

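```bash
python3 - <<'E'
import cv2
a=cv2.imread("pics/top0.png")[135:265,190:330];cv2.imwrite("pics/topz.png",cv2.resize(a,None,fx=4.5,fy=4.5,interpolation=cv2.INTER_CUBIC))
a=cv2.imread("pics/scene0.png")[125:255,220:350];cv2.imwrite("pics/scz.png",cv2.resize(a,None,fx=4.5,fy=4.5,interpolation=cv2.INTER_CUBIC))
E
```

```text
(no output)
```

View pics/topz.png

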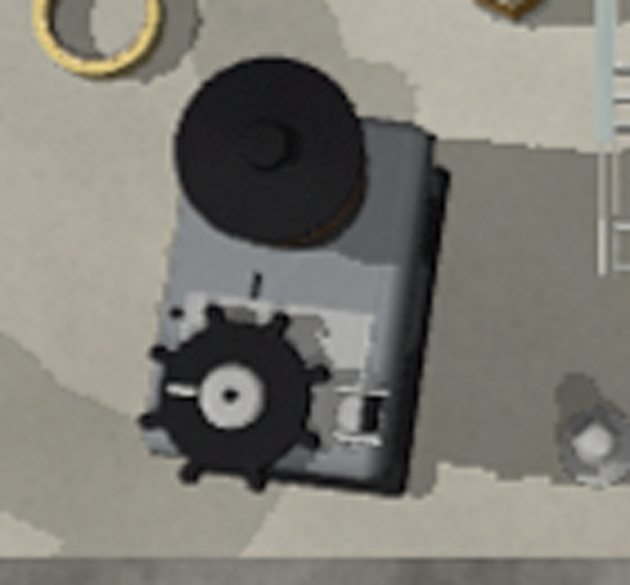

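View pics/scz.png

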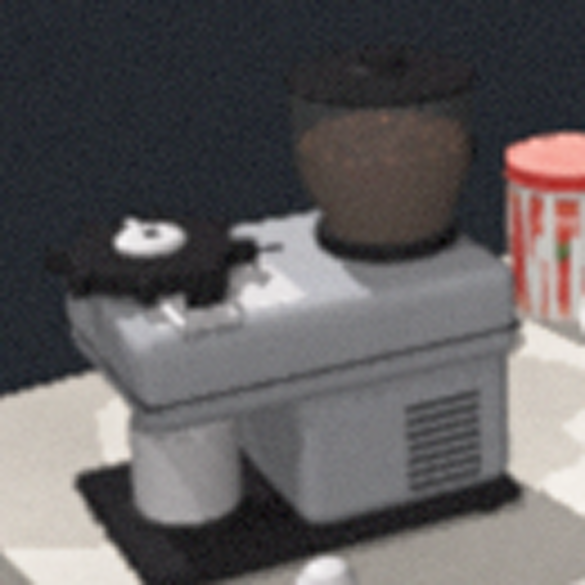

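```bash
cat > h.py <<'E'
import numpy as np
from rig import manip
def ray(n,u,v,c=None):
    c=c or manip.calibration(n);M=c["camera_from_world"];R=M[:3,:3];o=-R.T@M[:3,3]
    if n=="wrist":
        d=np.array([u-c["cx"],v-c["cy"]]);r=np.hypot(*d);th=r/c["fx"];s=np.sin(th)/max(r,1e-9)
        k=np.array([d[0]*s,-d[1]*s,-np.cos(th)])
    else: k=np.array([(u-c["cx"])/c["fx"],-(v-c["cy"])/c["fy"],-1])
    k=R.T@k;return o,k/np.linalg.norm(k)
def atz(n,u,v,z,c=None):
    o,k=ray(n,u,v,c);return o+k*(z-o[2])/k[2]
def tri(rs):
    A=0;b=0
    for o,k in rs:
        P=np.eye(3)-np.outer(k,k);A=A+P;b=b+P@o
    x=np.linalg.solve(A,b);return x,[np.linalg.norm((np.eye(3)-np.outer(k,k))@(x-o)) for o,k in rs]
def proj(n,p,c=None):
    c=c or manip.calibration(n);M=c["camera_from_world"];q=M[:3,:3]@p+M[:3,3];x,y,z=q[0],-q[1],-q[2]
    if n=="wrist":
        r=np.hypot(x,y);th=np.arctan2(r,z);return c["cx"]+c["fx"]*th*x/r,c["cy"]+c["fy"]*th*y/r
    return c["cx"]+c["fx"]*x/z,c["cy"]+c["fy"]*y/z
E
python3 - <<'E'
from h import *
T=lambda a,b:(190-.39+a/4.5,135-.39+b/4.5)
S=lambda a,b:(220-.39+a/4.5,125-.39+b/4.5)
print("cap",tri([ray("top",*T(231,395)),ray("scene",*S(150,236))]))
print("knob",tri([ray("top",*T(268,138)),ray("scene",*S(384,58))]))
a=atz("top",*T(231,395),.198);k=atz("top",*T(268,138),.291);print(a,k)
d=(k-a)[:2];print(np.linalg.norm(d))
yaw=np.arctan2(d[1],d[0])-np.arctan2(-18,147);print("yaw",yaw,np.degrees(yaw))
print("index",atz("top",*T(254,297),.172), "tab",atz("top",*T(371,415),.206),"ptr",atz("top",*T(168,389),.191))
for n,p in dict(tamper=T(595,445)).items(): print(n,atz("top",*p,.08))
E
```

```text
cap (array([0.49549645, 0.26761733, 0.19393085]), [np.float64(0.0010933229593237804), np.float64(0.0010933229593237382)])
knob (array([0.64233579, 0.22960721, 0.28528471]), [np.float64(0.0003677907312391191), np.float64(0.0003677907312390857)])
[0.49418937 0.26719205 0.198     ] [0.64072313 0.22863833 0.291     ]
0.15152072455821267
yaw -0.13543152570109318 -7.759654835690177
index [0.56083061 0.25932886 0.172     ] tab [0.48076789 0.17636147 0.206     ] ptr [0.49864757 0.30937778 0.191     ]
tamper [0.46784393 0.03602146 0.08      ]
```

```bash
cat >> h.py <<'E'
from scipy.spatial.transform import Rotation as Ro
def Rt(s=None):
    s=s or manip.get_state();w,x,y,z=s["ee_rot"];return Ro.from_quat([x,y,z,w]).as_matrix()
E
python3 - <<'E'
from h import *
s=manip.get_state();R=Rt(s);M=manip.calibration("wrist")["camera_from_world"];o=-M[:3,:3].T@M[:3,3]
print("cam in tool",R.T@(o-s["position"]),"look",R.T@(-M[:3,:3].T[:,2]));print(R)
ax=np.array([.4942,.2672,.19]);yaw=-.131;
t=ax+np.array([-np.cos(yaw),-np.sin(yaw),0])*.11;t[2]=.30
print(t,R.T@(t-s["position"]))
E
```

```text
cam in tool [ 0.00052386 -0.08282586 -0.14143505] look [-8.61641428e-04  3.18680319e-01  9.47861863e-01]
[[ 4.50891947e-01  8.92578178e-01 -8.05194074e-04]
 [ 8.92577428e-01 -4.50892626e-01 -1.17220370e-03]
 [-1.40933951e-03 -1.90160848e-04 -9.99998989e-01]]
[0.38514251 0.28156882 0.3       ] [-0.1497141   0.21684832 -0.06920249]
```

send_rows(increments=[[0, -0.012, 0.017, -0.02, 0], [0, -0.02, 0.029, -0.02, 0], [0, -0.02, 0.029, -0.01, 0], [0, -0.02, 0.029, -0.01, 0], [0, -0.02, 0.029, -0.01, 0], [0, -0.02, 0.029, 0, 0], [0, -0.02, 0.029, 0, 0], [0, -0.018, 0.026, 0, 0]], squeeze=20)

```text
clock: 1.15
position: [0.3856, 0.2803, 0.3011]
ee_rot: [0.0, 0.852, 0.524, -0.0]
contact_force: [0.4, -0.5, 0.4]
width: 0.0001
```

send_rows(increments=[[0, 0, 0, 0, 0.15], [0, 0, 0, 0, 0.18], [0, 0, 0, 0, 0.18], [0, 0, 0, 0, 0.18], [0, 0, 0, 0, 0.18], [0, 0, 0, 0, 0.18], [0, 0, 0, 0, 0.18], [0, 0, 0, 0, 0]])

```text
clock: 2.15
position: [0.3852, 0.2814, 0.3011]
ee_rot: [0.0, 0.998, -0.062, -0.0]
contact_force: [-0.8, 0.8, 0.4]
width: -0.0001
```

```bash
python3 - <<'E'
from h import *
import cv2
s=manip.get_state();print(s["clock"],s["position"],Rt(s)[:,0],s["width"],s["contact_force"])
np.save("c1.npy",manip.calibration("wrist"),allow_pickle=True)
cv2.imwrite("pics/w1.png",cv2.cvtColor(manip.get_image("wrist"),cv2.COLOR_RGB2BGR))
E
```

```text
2.15 [0.38515166 0.28141135 0.30105505] [ 9.92210634e-01 -1.24570661e-01 -4.56869752e-04] -0.00014908122729200983 [-0.79121431  0.76873942  0.38353807]
```

View pics/w1.png

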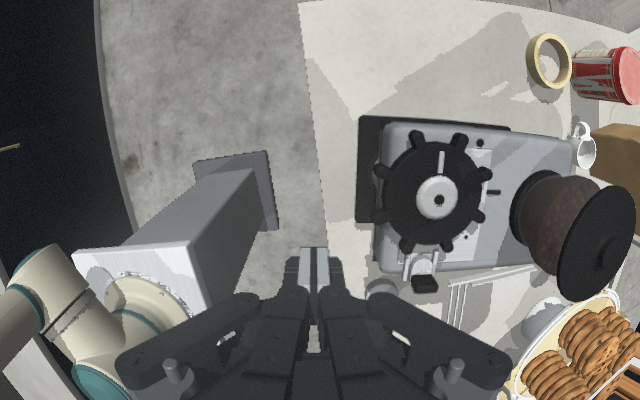

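```bash
python3 - <<'E'
import cv2
I=cv2.imread("pics/w1.png")
a=I[110:300,350:580];cv2.imwrite("pics/w1z.png",cv2.resize(a,None,fx=3.4,fy=3.0,interpolation=cv2.INTER_CUBIC))
a=I[225:345,255:385];cv2.imwrite("pics/w1f.png",cv2.resize(a,None,fx=5,fy=5,interpolation=cv2.INTER_CUBIC))
E
```

```text
(no output)
```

View pics/w1z.png

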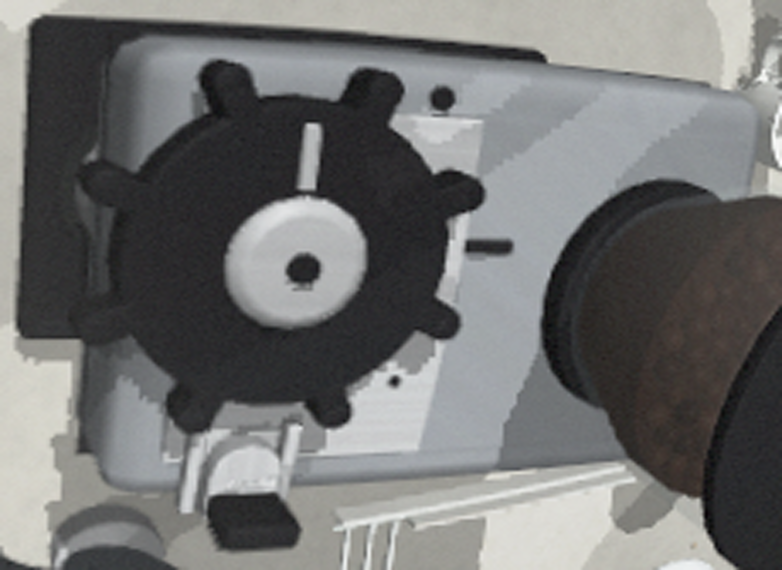

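View pics/w1f.png

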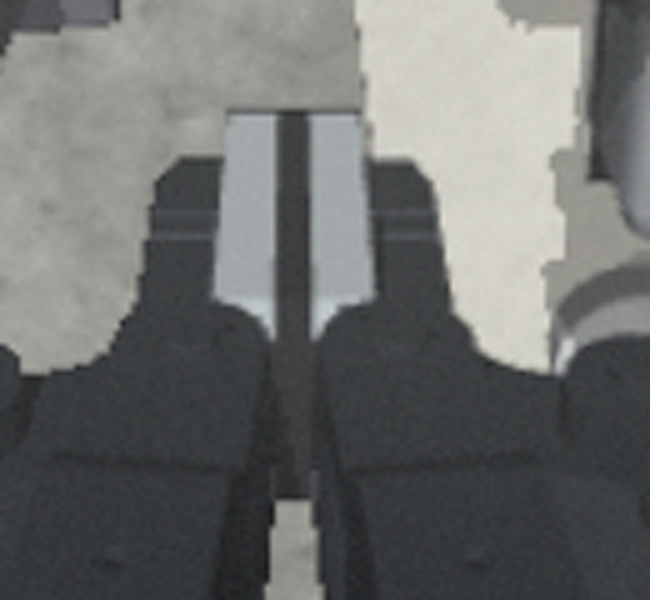

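```bash
python3 - <<'E'
from h import *
c=np.load("c1.npy",allow_pickle=True).item()
T=lambda a,b:(190-.39+a/4.5,135-.39+b/4.5)
W=lambda a,b:(350-.35+a/3.4,110-.33+b/3.0)
h=W(303,269)
print("hole tri",tri([ray("top",*T(231,395)),ray("wrist",*h,c)]),atz("wrist",*h,.198,c))
a=atz("wrist",*h,.198,c)
for z in(.170,.173): 
    i=atz("wrist",*W(466,246),z,c);j=atz("wrist",*W(512,246),z,c);print("idx",i,np.linalg.norm((i-a)[:2]),np.degrees(np.arctan2(*(i-a)[1::-1])),np.degrees(np.arctan2(*(j-i)[1::-1])))
p=atz("wrist",*W(312,124),.192,c);print("ptr",p,np.linalg.norm((p-a)[:2]),np.degrees(np.arctan2(*(p-a)[1::-1])))
# tab top centre
t=W(253,508);print("tab tri",tri([ray("top",*T(371,415)),ray("wrist",*t,c)]),atz("wrist",*t,.206,c))
# opposite lobes tip (top edge)
L=[(222,63),(387,70),(484,192),(459,327),(330,424),(187,425),(75,315),(78,172)]
P=np.array([atz("wrist",*W(*l),.188,c) for l in L]);
A=np.c_[2*P[:,:2],np.ones(8)];q=np.linalg.lstsq(A,(P[:,:2]**2).sum(1),rcond=None)[0];r=np.sqrt(q[2]+q[0]**2+q[1]**2);print("lobefit",q[:2],r)
for x in P: d=x[:2]-q[:2];print(np.round([np.hypot(*d),np.degrees(np.arctan2(d[1],d[0]))],4))
E
```

```text
hole tri (array([0.49484376, 0.26803079, 0.1953362 ]), [np.float64(0.0005087371825885192), np.float64(0.0005087371825885953)]) [0.49423981 0.26926596 0.198     ]
idx [0.56136235 0.2598846  0.17      ] 0.06777496394661052 -7.956381762613276 -6.532680315348822
idx [0.55953224 0.26102834 0.173     ] 0.06581003101648511 -7.190721375336258 -6.532680315348687
ptr [0.49972012 0.3109271  0.192     ] 0.04202005282559069 82.50605690650738
tab tri (array([0.48393185, 0.17964073, 0.18724111]), [np.float64(0.0020229926238493996), np.float64(0.002022992623849496)]) [0.47924339 0.19362504 0.206     ]
lobefit [0.49467045 0.27051825] 0.06260885362656261
[6.180000e-02 1.062442e+02]
[ 0.0616 61.4928]
[ 0.0625 12.5837]
[  0.064  -29.9126]
[ 6.25000e-02 -7.68916e+01]
[ 6.17000e-02 -1.19434e+02]
[ 6.170000e-02 -1.691184e+02]
[6.500000e-02 1.509178e+02]
```

send_rows(increments=[[0, 0, -0.0015, 0.03, 0], [0, 0, 0, 0.035, 0], [0, 0, 0, 0.035, 0], [0, 0.01, 0, 0.025, 0], [0, 0, 0, 0, 0]])

```text
clock: 2.82
position: [0.3945, 0.281, 0.1746]
ee_rot: [0.001, 0.998, -0.063, -0.002]
contact_force: [0.4, -0.4, 0.5]
width: -0.0002
```

```bash
cat > look.py <<'E'
from h import *
import cv2,sys
n=sys.argv[1];cam=sys.argv[2] if len(sys.argv)>2 else "wrist"
s=manip.get_state();c=manip.calibration(cam);np.save("c%s.npy"%n,c,allow_pickle=True)
I=cv2.cvtColor(manip.get_image(cam),cv2.COLOR_RGB2BGR);cv2.imwrite(f"pics/raw{n}.png",I)
ax=np.array([.4945,.2688,0]);yaw=-.129;c_,s_=np.cos(yaw),np.sin(yaw);G=np.array([[c_,-s_,0],[s_,c_,0],[0,0,1]])
d=G.T@(s["position"]-ax);R=Rt(s)
print(s["clock"],"grinder-rel",d.round(4),"r",np.hypot(d[0],d[1]).round(4),"phi",np.degrees(np.arctan2(d[1],-d[0])).round(2),"xang",np.degrees(np.arctan2(R[1,0],R[0,0])).round(2),"tiltz",R[:,2].round(4),"F",s["contact_force"].round(1),"q6",s["qpos"][5].round(2))
if len(sys.argv)>3:
    x0,x1,y0,y1=map(int,sys.argv[3].split(","));I=I[y0:y1,x0:x1];f=min(780/(x1-x0),580/(y1-y0));I=cv2.resize(I,None,fx=f,fy=f,interpolation=cv2.INTER_CUBIC);print("zoom",f)
cv2.imwrite(f"pics/v{n}.png",I)
E
python3 look.py 2
```

```text
2.825 grinder-rel [-0.1007 -0.0007  0.1746] r 0.1007 phi -0.41 xang -7.19 tiltz [-0.0038 -0.002  -1.    ] F [ 0.4 -0.4  0.5] q6 0.6
```

View pics/v2.png

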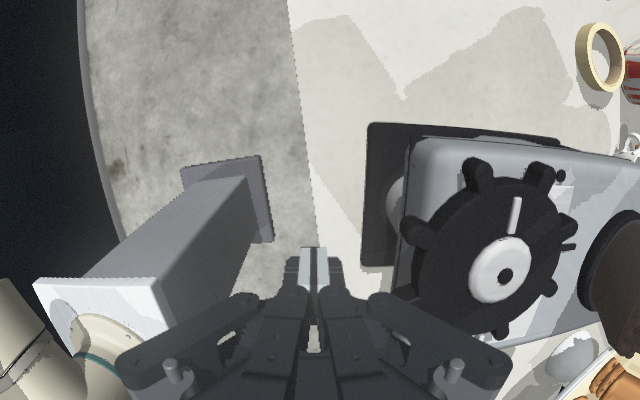

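send_rows(increments=[[0, 0.01, -0.0002, -0.0015, 0], [0, 0.01, 0, 0, 0], [0, 0.01, 0, 0, 0], [0, 0.006, 0, 0, 0], [0, 0, 0, 0, 0], [0, 0, 0, 0, 0]])

```text
clock: 3.62
position: [0.4309, 0.2773, 0.1777]
ee_rot: [0.0, 0.998, -0.063, -0.0]
contact_force: [-0.0, -0.5, 0.3]
width: 0.0002
```

```bash
python3 look.py 3
```

```text
3.625 grinder-rel [-0.0642  0.0002  0.1777] r 0.0642 phi 0.21 xang -7.28 tiltz [-7.e-04 -1.e-04 -1.e+00] F [-0.  -0.5  0.3] q6 0.56
```

View pics/v3.png

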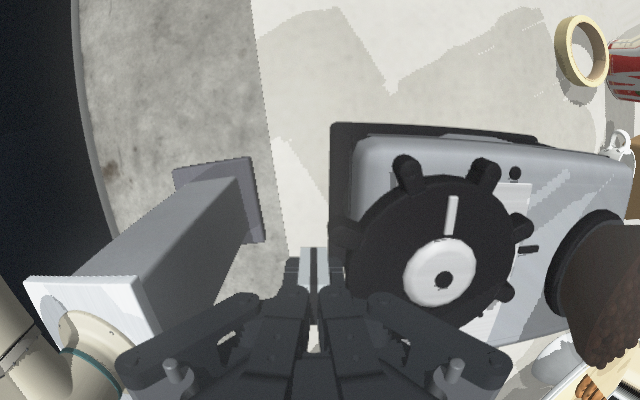

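send_rows(increments=[[0, 8e-05, -0.0032, 0.0005, 0.049], [0, 8e-05, -0.0032, 0.0005, 0.049], [0, 8e-05, -0.0032, 0, 0.049], [0, 8e-05, -0.0032, 0, 0.049], [0, 8e-05, -0.0032, 0, 0.049], [0, 8e-05, -0.0032, 0, 0.049], [0, 8e-05, -0.0032, 0, 0.049], [0, 8e-05, -0.0032, 0, 0.049]])

```text
clock: 4.68
position: [0.4371, 0.3005, 0.1764]
ee_rot: [0.002, 0.966, -0.257, -0.002]
contact_force: [-3.5, -1.9, 1.6]
width: -0.0001
```

```bash
python3 look.py 4
```

```text
4.675 grinder-rel [-0.061   0.024   0.1764] r 0.0655 phi 21.5 xang -29.8 tiltz [-0.004  -0.0026 -1.    ] F [-3.5 -1.9  1.6] q6 0.99
```

View pics/v4.png

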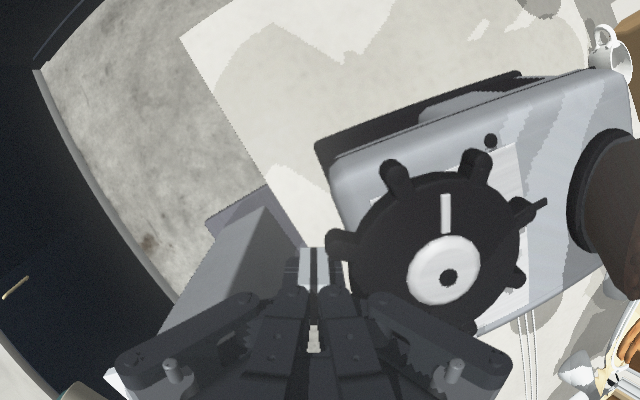

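send_rows(increments=[[0, 0.0003, -0.0032, 0, 0.049], [0, 0.0003, -0.0032, 0, 0.049], [0, 0.0003, -0.0032, 0, 0.049], [0, 8e-05, -0.0032, 0, 0.049], [0, 8e-05, -0.0032, 0, 0.049], [0, 8e-05, -0.0032, 0, 0.049], [0, 8e-05, -0.0032, 0, 0.049], [0, 8e-05, -0.0032, 0, 0.049]])

```text
clock: 5.72
position: [0.4565, 0.3206, 0.1769]
ee_rot: [-0.0, 0.898, -0.44, 0.0]
contact_force: [-0.6, 0.1, -0.5]
width: 0.0001
```

```bash
python3 look.py 5
```

```text
5.725 grinder-rel [-0.0443  0.0465  0.1769] r 0.0642 phi 46.38 xang -52.23 tiltz [ 5.e-04  4.e-04 -1.e+00] F [-0.6  0.1 -0.5] q6 1.4
```

View pics/v5.png

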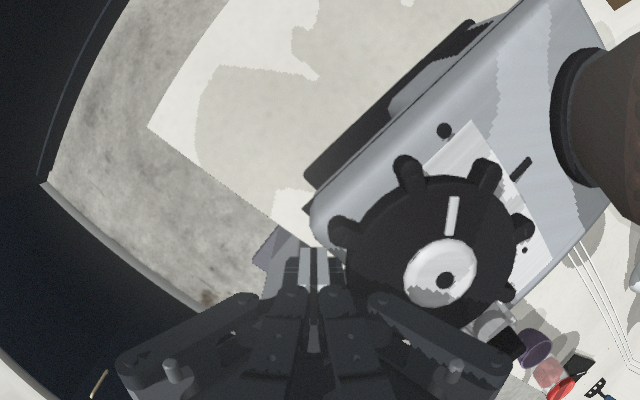

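send_rows(increments=[[0, 0.0001, -0.0031, 0, 0.05], [0, 0.0001, -0.0031, 0, 0.05], [0, 0.0001, -0.0031, 0, 0.05], [0, 8e-05, -0.0032, 0, 0.05], [0, 8e-05, -0.0032, 0, 0.05], [0, 8e-05, -0.0032, 0, 0.05], [0, 8e-05, -0.0032, 0, 0.049], [0, 8e-05, -0.0032, 0, 0.049]])

```text
clock: 6.78
position: [0.477, 0.3315, 0.1766]
ee_rot: [0.001, 0.793, -0.609, -0.002]
contact_force: [-3.4, 0.2, 0.7]
width: -0.0
```

```bash
python3 look.py 6
```

```text
6.775 grinder-rel [-0.0254  0.06    0.1766] r 0.0651 phi 67.06 xang -75.01 tiltz [-0.004 -0.    -1.   ] F [-3.4  0.2  0.7] q6 1.79
```

View pics/v6.png

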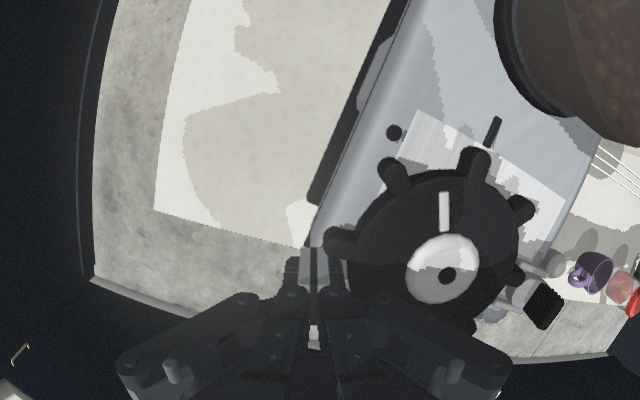

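send_rows(increments=[[0, 0.0002, -0.0032, 0, 0.049], [0, 0.0002, -0.0032, 0, 0.049], [0, 0.0002, -0.0032, 0, 0.049], [0, 8e-05, -0.0032, 0, 0.049], [0, 8e-05, -0.0032, 0, 0.049], [0, 8e-05, -0.0032, 0, 0.049], [0, 8e-05, -0.0032, 0, 0.049], [0, 8e-05, -0.0027, 0, 0.045]])

```text
clock: 7.82
position: [0.5044, 0.3329, 0.1769]
ee_rot: [0.0, -0.661, 0.75, -0.0]
contact_force: [-0.1, -0.8, 0.9]
width: -0.0002
```

send_rows(increments=[[0, 0, 0, 0, 0], [0, 0, 0, 0, 0]])

```text
clock: 8.07
position: [0.5041, 0.3328, 0.1769]
ee_rot: [0.0, -0.662, 0.75, -0.0]
contact_force: [-0.1, 0.1, 0.3]
width: 0.0002
```

```bash
python3 look.py 7
```

```text
8.075 grinder-rel [0.0013 0.0647 0.1769] r 0.0647 phi 91.11 xang -97.15 tiltz [ 3.e-04  1.e-04 -1.e+00] F [-0.1  0.1  0.3] q6 2.16
```

View pics/v7.png

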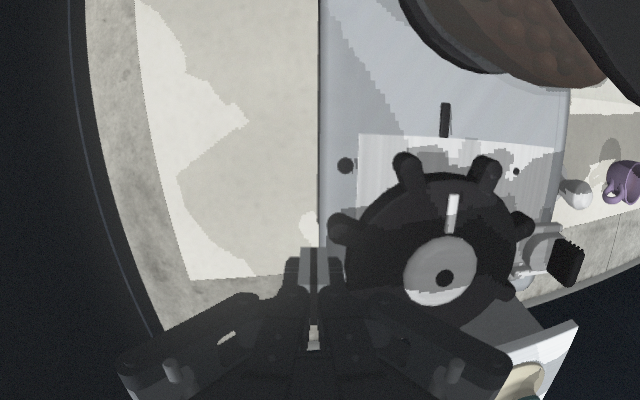

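send_rows(increments=[[0, -0.005, 0, 0, 0], [0, -0.01, 0, 0, 0], [0, -0.01, 0, 0, 0], [0, -0.01, 0, -0.005, 0], [0, 0, 0, -0.03, 0], [0, 0, 0, -0.035, 0], [0, 0, 0, -0.035, 0], [0, 0, 0, 0, 0]])

```text
clock: 9.12
position: [0.51, 0.3689, 0.2856]
ee_rot: [0.004, -0.661, 0.75, -0.001]
contact_force: [1.0, 0.2, 0.5]
width: 0.0002
```

```bash
python3 look.py 8; python3 - <<'E'
from h import *
for z in (0,.2,.4): print(atz("top",325,193,z),atz("top",325,15,z))
E
```

```text
9.125 grinder-rel [0.0025 0.1013 0.2856] r 0.1013 phi 91.39 xang -97.2 tiltz [ 0.0065  0.0038 -1.    ] F [1.  0.2 0.5] q6 2.21
[0.60959028 0.02629586 0.        ] [1.25843526 0.0258695  0.        ]
[0.57903238 0.02534489 0.2       ] [1.13041156 0.02498258 0.2       ]
[0.54847449 0.02439393 0.4       ] [1.00238786 0.02409566 0.4       ]
```

View pics/v8.png

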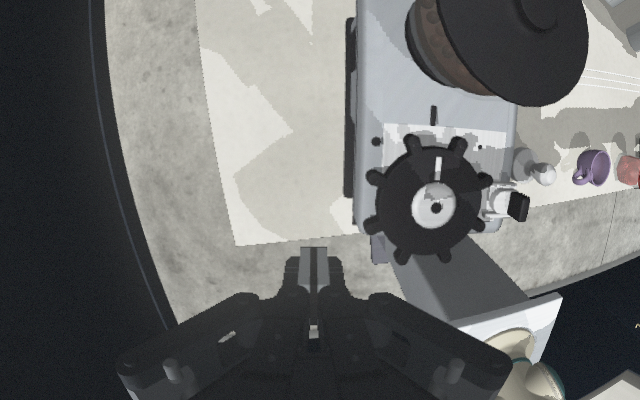

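send_rows(increments=[[0, 0, 0, 0, -0.17], [0, 0, 0, 0, -0.175], [0, 0, 0, 0, -0.175], [0, 0, 0, 0, -0.175], [0, 0, 0, 0, -0.175], [0, 0, 0, 0, -0.175], [0, 0, 0, 0, -0.175], [0, 0, 0, 0, -0.175]])

```text
clock: 10.18
position: [0.5077, 0.3673, 0.2798]
ee_rot: [0.001, 0.989, -0.147, -0.001]
contact_force: [1.1, 0.4, 0.8]
width: 0.0002
```

send_rows(increments=[[0, 0, 0.02, 0, -0.17], [0, 0, 0.03, 0, 0], [0, 0, 0.03, 0, 0], [0, 0, 0.03, 0, 0], [0, 0, 0.03, 0, 0], [0, 0, 0.03, 0, 0], [0, 0, 0.03, 0, 0], [0, 0, 0.025, 0, 0]])

```text
clock: 11.18
position: [0.4745, 0.1442, 0.2802]
ee_rot: [0.0, 0.998, -0.066, -0.002]
contact_force: [1.1, 0.1, -0.2]
width: 0.0
```

send_rows(increments=[[0, 0, 0, 0, 0], [0, 0, 0, 0, 0]])

```text
clock: 11.42
position: [0.4754, 0.1458, 0.281]
ee_rot: [-0.0, 0.998, -0.066, -0.001]
contact_force: [-0.2, -0.0, 0.1]
width: -0.0
```

```bash
python3 look.py 9
```

```text
11.425 grinder-rel [-0.0032 -0.1245  0.281 ] r 0.1245 phi -88.55 xang -7.57 tiltz [-1.3e-03  7.0e-04 -1.0e+00] F [-0.2 -0.   0.1] q6 0.29
```

View pics/v9.png

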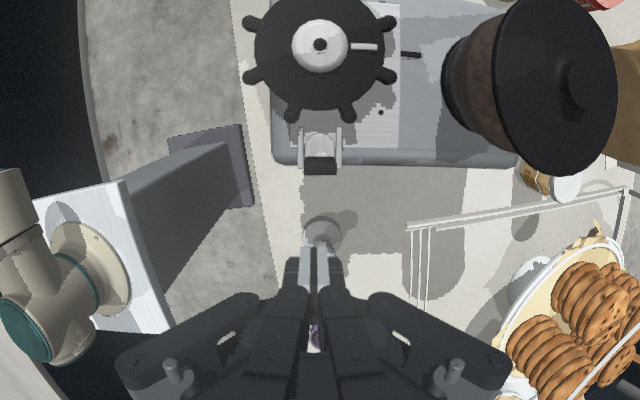

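```bash
python3 - <<'E'
import cv2
I=cv2.imread("pics/raw9.png")[90:210,240:400];cv2.imwrite("pics/v9z.png",cv2.resize(I,None,fx=4.8,fy=4.8,interpolation=cv2.INTER_CUBIC))
E
```

```text
(no output)
```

View pics/v9z.png

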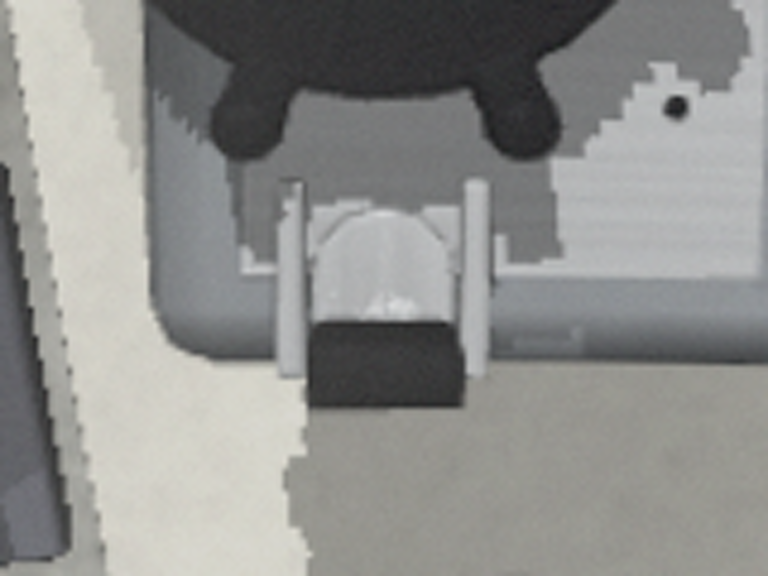

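```bash
python3 - <<'E'
from h import *
c=np.load("c9.npy",allow_pickle=True).item();c8=np.load("c8.npy",allow_pickle=True).item()
ax=np.array([.4945,.2688,0]);yaw=-.129;c_,s_=np.cos(yaw),np.sin(yaw);G=np.array([[c_,-s_,0],[s_,c_,0],[0,0,1]])
for u in((320.2,174.7),(304,174.5),(336.5,174.5),(320,157)):
    print(G.T@(atz("wrist",*u,.206,c)-ax))
print("axis",G.T@(atz("wrist",320,45,.198,c)-ax))
p,q=[atz("wrist",*u,.192,c) for u in((351,46),(377,46.5))];print("pointer deg",np.degrees(np.arctan2(*(q-p)[1::-1])))
p,q=[atz("wrist",*u,.172,c) for u in((402,54),(421,55.5))];print("index deg",np.degrees(np.arctan2(*(q-p)[1::-1])),G.T@(p-ax))
# v8 tab outer upper edge centre approx, triangulate
print("tri",[G.T@(tri([ray("wrist",*u,c8),ray("wrist",320.2,174.7,c)])[0]-ax) for u in((528,199),(528,209))])
E
```

```text
[ 0.00117593 -0.09494362  0.206     ]
[-0.01047348 -0.09475809  0.206     ]
[ 0.01292077 -0.09479726  0.206     ]
[ 0.00100844 -0.08198804  0.206     ]
axis [ 0.00125869 -0.0013942   0.198     ]
pointer deg -5.638219145236384
index deg -6.446836852777085 [ 0.06815933 -0.00121551  0.172     ]
tri [array([ 0.00473968, -0.10027995,  0.19214772]), array([ 0.00140077, -0.09585765,  0.2027072 ])]
```

send_rows(increments=[[0, 0.004, 0.003, 0.02, 0], [0, 0, 0, 0.03, 0], [0, 0, 0, 0.03, 0], [0, 0, 0, 0.013, 0], [0, 0, 0, 0, 0], [0, 0, 0, 0, 0]])

```text
clock: 12.22
position: [0.4801, 0.1421, 0.1899]
ee_rot: [-0.0, 0.998, -0.066, 0.001]
contact_force: [-0.6, 0.4, -0.0]
width: 0.0005
```

```bash
python3 look.py 10
```

```text
12.225 grinder-rel [ 0.002  -0.1275  0.1899] r 0.1275 phi -90.89 xang -7.54 tiltz [ 2.2e-03  5.0e-04 -1.0e+00] F [-0.6  0.4 -0. ] q6 0.28
```

View pics/v10.png

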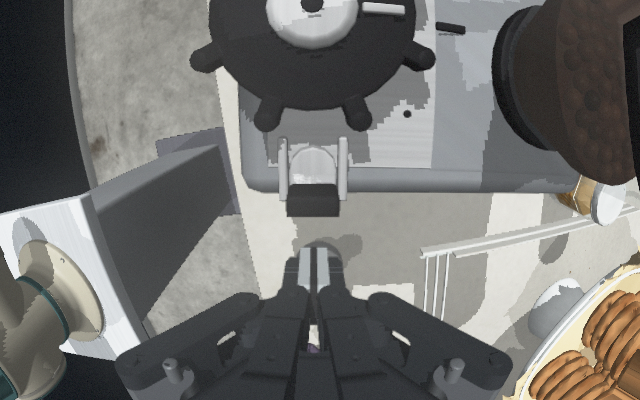

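send_rows(increments=[[0, 0, -0.005, 0, 0], [0, 0, -0.005, 0, 0], [0, 0, -0.005, 0, 0], [0, 0, -0.003, 0, 0], [0, 0, -0.002, 0, 0], [0, 0, -0.002, 0, 0], [0, 0, -0.002, 0, 0], [0, 0, -0.002, 0, 0]])

```text
clock: 13.28
position: [0.4825, 0.1673, 0.1888]
ee_rot: [0.0, 0.998, -0.066, -0.0]
contact_force: [0.1, -0.3, 0.5]
width: -0.0002
```

send_rows(increments=[[0, 0, -0.002, 0, 0], [0, 0, -0.002, 0, 0], [0, 0, -0.002, 0, 0], [0, 0, -0.002, 0, 0]])

```text
clock: 13.78
position: [0.4835, 0.1755, 0.1888]
ee_rot: [-0.0, 0.998, -0.066, -0.0]
contact_force: [-0.3, -1.6, -0.2]
width: 0.0004
```

```bash
python3 look.py 11
```

```text
13.775 grinder-rel [ 0.0011 -0.0939  0.1888] r 0.0939 phi -90.68 xang -7.56 tiltz [-2.e-04  0.e+00 -1.e+00] F [-0.3 -1.6 -0.2] q6 0.34
```

View pics/v11.png

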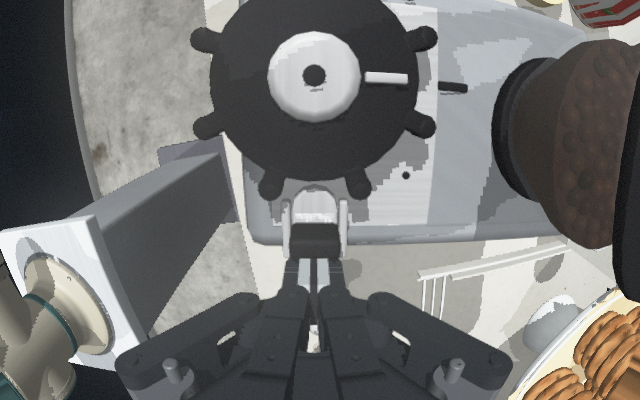

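send_rows(increments=[[0, 0, -0.002, 0, 0], [0, 0, -0.002, 0, 0]])

```text
clock: 14.08
position: [0.4841, 0.1795, 0.1888]
ee_rot: [-0.0, 0.998, -0.066, -0.0]
contact_force: [-1.3, -0.7, -0.6]
width: -0.0001
```

send_rows(increments=[[0, 0, -0.001, 0, 0], [0, 0, -0.001, 0, 0]])

```text
clock: 14.32
position: [0.4841, 0.1797, 0.1888]
ee_rot: [0.002, 0.998, -0.066, -0.0]
contact_force: [-1.3, -7.6, 2.0]
width: 0.0002
```

send_rows(increments=[[0, 0, -0.001, 0, 0], [0, 0, 0, 0, 0]])

```text
clock: 14.58
position: [0.4841, 0.1797, 0.1888]
ee_rot: [0.003, 0.998, -0.066, -0.0]
contact_force: [-0.8, -9.1, 1.8]
width: -0.0002
```

```bash
python3 look.py 12 wrist 220,480,0,270
```

```text
14.575 grinder-rel [ 0.0011 -0.0897  0.1888] r 0.0897 phi -90.71 xang -7.52 tiltz [-0.0011 -0.0055 -1.    ] F [-0.8 -9.1  1.8] q6 0.36
zoom 2.1481481481481484
```

View pics/v12.png

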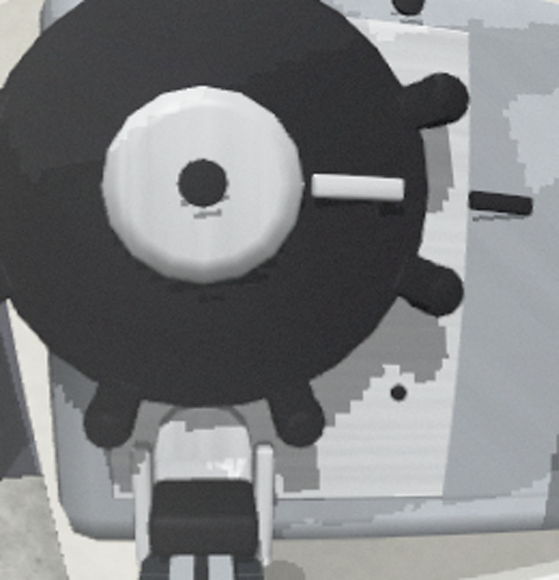

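send_rows(increments=[[0, 0, 0.004, 0, 0], [0, 0, 0.01, 0, 0], [0, 0, 0.01, 0, 0], [0, 0, 0.01, -0.01, 0], [0, 0, 0, -0.03, 0], [0, 0, 0, -0.03, 0], [0, 0, 0, -0.02, 0], [0, 0, 0, 0, 0]])

```text
clock: 15.62
position: [0.4812, 0.1484, 0.281]
ee_rot: [-0.001, 0.998, -0.066, 0.002]
contact_force: [0.4, 0.4, -0.0]
width: 0.0001
```

send_rows(increments=[[0, 0, 0, 0, 0], [0, 0, 0, 0, 0]])

```text
clock: 15.88
position: [0.4794, 0.1484, 0.2778]
ee_rot: [0.0, 0.998, -0.066, -0.001]
contact_force: [0.0, -0.6, -0.2]
width: -0.0001
```

```bash
python3 look.py 13 wrist 220,440,0,210; python3 look.py 14 top 180,440,130,265
```

```text
15.875 grinder-rel [ 0.0005 -0.1213  0.2778] r 0.1213 phi -90.25 xang -7.57 tiltz [-2.1e-03 -2.0e-04 -1.0e+00] F [ 0.  -0.6 -0.2] q6 0.29
zoom 2.761904761904762
15.925 grinder-rel [ 0.0006 -0.1212  0.2778] r 0.1212 phi -90.3 xang -7.57 tiltz [-1.9e-03 -2.0e-04 -1.0e+00] F [-0.2 -0.7  0. ] q6 0.29
zoom 3.0
```

View pics/v13.png

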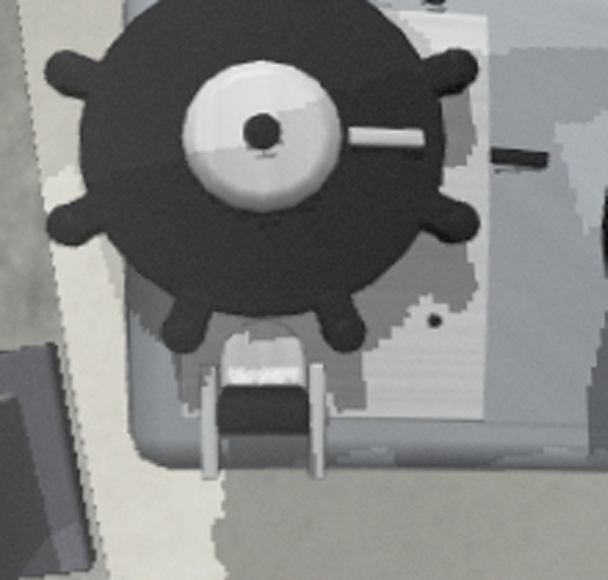

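View pics/v14.png

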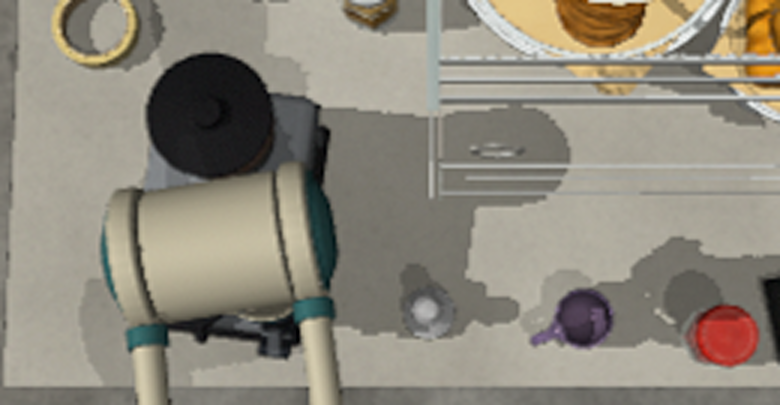

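```bash
python3 - <<'E'
from h import *
c=np.load("c13.npy",allow_pickle=True).item()
ax=np.array([.4945,.2688,0]);yaw=-.129;c_,s_=np.cos(yaw),np.sin(yaw);G=np.array([[c_,-s_,0],[s_,c_,0],[0,0,1]])
print(G.T@(atz("wrist",315.3,157,.206,c)-ax))
z=2.762
f=lambda a,b,h:G.T@(atz("wrist",220+a/z,b/z,h,c)-ax)
o=f(262,131,.198);p=f(424,138,.192);i=f(490,156,.172);print(o,p,i)
print(np.degrees(np.arctan2(*(p-o)[1::-1])),np.degrees(np.arctan2(*(i-o)[1::-1])))
E
```

```text
[ 0.00130783 -0.07826781  0.206     ]
[ 0.0012534  -0.00070489  0.198     ] [ 0.04364106 -0.00038497  0.192     ] [ 0.06696272 -0.00110182  0.172     ]
0.43243910615331954 -0.34610100522611265
```

```bash
python3 -c "
from rig import manip
print(manip.sign_off())"
```

```text
the job is handed in; nothing more can be done
None
```

The grinder is set and locked, and I handed the job in at about 16 s of the 64 s allowed.

**Wheel:** It started two clicks too coarse. With the gripper shut, I put the fingertip in the front gap and carried a lobe round in a 90° arc. It passed one click on the way and stopped on the index. Push forces read while moving were up to about 4 N, and about 0 N once it had clicked.

**Lock slide:** I pushed the thumb tab towards +y until it met a hard stop. The force rose to about 9 N with no further movement.

**Last checks with the arm withdrawn:**
- **Pointer:** it lines up with the index bar to within about 1°, which is as close as I can measure.
- **Lock:** its nose sits between two lobes. The tab's outer face is 78 mm from the wheel axis, as expected when fully home.
- **Robot:** it is touching nothing.
- **Bystanders:** the robot touched none of them, and in the last overhead picture the tamper, cup and jar stand upright and look undisturbed. I judged this by eye and did not measure their positions.

**Disagreements:** The camera measurements differed from each other by about 2–3 mm, in line with the stated calibration error. Two earlier checks were worse. One position for the tab, worked out from two views, came out about 19 mm too low, and the first wheel-to-hopper distance was 3 mm too long. I did not use that tab position and measured the tab again from closer up before pushing it. I took the hopper distance only as a check.

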